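# Change the vent cap on the resin jar

### The arm

A 6-joint arm with a two-finger parallel gripper is mounted at the origin on the work surface; the furniture and walls round the work are solid. World frame = base frame: x ahead of the robot, y to its left, z up, the work surface at z = 0. Lengths are in m, angles in rad, forces in N, time in s.
With the tool pointing down it reaches from about 0.35 to 0.975 m from the base axis. Payload 4.9 kg.
Tool frame: the origin (TCP) lies at the very end of the fingers, on their centre line; the grasp point (between the pads) lies 19 mm behind it; x points along the fingers, y is the direction in which the jaws open and shut, and the axes are right-handed (so a half turn about x gives the same grasp; the last joint's range is limited). The gripper opens to 85 mm and grips with 20 to 120 N. Pads are 22 mm wide; open, the fingers measure 114 mm over their backs; the gripper's body (76 mm by 85 mm) begins 54 mm behind the grasp point. The pads swing forward as they close: fully open they stand 13 mm farther back than shut.
Start: joints at [1.185, 0.053, 1.613, -0, 1.476, -0.119], TCP at [0.165, 0.603, 0.231] pointing down, gripper open.
Joint ranges: [-3.01, 3.01], [-1.01, 2.22], [0.06, 2.58], [-1.02, 4.17], [0.09, 2.62], [-3.14, 3.14]. Speed limits (rad/s): [2.57, 2.57, 3.14, 3.14, 3.14, 3.14].

### API

Orientations are given as a unit quaternion [w, x, y, z].
In Python, from plant import manip gives the robot as it stands.
- The arm moves only by the tool play_rows, never from a script. Its argument "plan" is a list of rows, each a list of 5 numbers: the shift along the tool's x, y, z in mm, then the turn about the tool's x in rad, then the closure, from -1 (fully open) to 1 (shut). A call has 1 to 8 rows; each row is the pose to reach, as a shift and turn from the pose commanded when the call began, along the tool's axes at that moment; what a row does not reach only later rows make up. A row lasts 1/8 s, in which the tool goes at most 62.5 mm and 10.7 degrees, less where a joint would pass 70% of its speed; a pose out of reach is approached as far as the arm can. A call with a gripper value outside its range is refused whole. The fingers move at their own pace and stop on an object; the grip force is fixed at half the most. Time passes only in rows, so rows that repeat a pose let the fingers close. It gives the time, the measured TCP pose, the force and the opening at its end, in the units of the state.
- manip.state(): the state, without advancing time (a new reading comes with each control period).
- manip.grab_frame(name): name is "scene" or "top" or "wrist"; returns a dict with "img" (400x640x3 uint8, red, green, blue), "range_z" (400x640 float32, m along the optical axis (not along the pixel's ray), 0 where there is no reading), "fx", "fy", "cx", "cy" (pixels), "origin" and "rotation" of the camera in the world. Camera axes: x right, y up, looking along -z (the intrinsics and any distortion apply to the point x, -y, -z); pixel columns grow to the right and rows downward; lengths in m; the calibration is good to about 2 mm. A picture is of the moment at which its call begins.
- manip.job_done(): hands the job in, once; it reports no verdict.
The state is a dict: "time": time; "joint_pos": joint angles; "joint_vel": joint speeds; "joint_efforts": joint torques, N m; "tool_pos": TCP position; "tool_rot": TCP orientation; "contact_force": force on the tool from outside, world axes, zero at the start; "ft_torque": the same for the moment, N m; "gripper_width": opening from 0.0 (shut) to 1.0 (fully open).
Only numpy, scipy, OpenCV 4.12 (cv2) and the standard library are available. Lean on these libraries where they do the work, as an engineer would, in place of code of your own. Each camera call takes 0.05 s, during which the arm holds its last target. There are 200 camera calls.

### The job

We are changing the cap on the amber jar in the wooden stand. First drop the old cracked red cap into the grey reject box; then screw the new white cap, which is only started on the thread, clockwise until it bottoms out, and back it off a quarter turn so that the jar can vent. Finish still holding the white cap between the fingers at that quarter turn, and leave the other things on the table as they are.

Things in the scene. Friction and masses are not known exactly. Their poses are not given: they have to be found in the camera images.
- old_cap: The old cap: loose, red, ribbed, with a black crack across its top; a flat round cap 49.5 mm across and 25 mm high, about 40 g, standing on the table right way up. Origin at the centre of its underside, z up. Either it or the jar stand is nearer the middle of the table; they trade places.
- reject_box: Grey open-topped sheet-metal box fixed to the table with a steel rim, 150 (its x) x 130 (its y) x 65 mm high, walls 4 mm, floor 4 mm, empty. Origin at the centre of its underside, z up.
- jar_stand: Wooden block 100 x 100 x 26 mm fixed to the table, that holds an amber jar upright at its centre: jar body 60 mm across up to 74 mm above the table, neck 42 mm across, up to 104 mm. Origin at the centre of the block's underside, z up. The jar cannot turn or lift.
- vent_cap: New white ribbed cap on the jar's threaded neck, 49.5 mm across, 24 mm high. Origin at the cap's centre, 12 mm below its top, on the jar's axis: 99 mm above the table when fully down. It rises and sinks with the cap, but its axes do not turn with it: see joint cap_turn. It cannot be lifted off. A black line on top, from near the centre to one side, shows how it is turned.
- cap_turn (a joint): How far the white cap is screwed down, rad: grows clockwise seen from above, and the cap sinks 1.91 mm a rad (12 mm a turn). 3.0 is the hard stop (bottomed out); it cannot go below 0. Starts between 0.1 and 1.2, so 1.8 to 2.9 rad short of the stop. Stays where it is left; takes about 0.08 N m to turn. A quarter turn back from the stop is 1.43.
- filler_jar: Bystander: white jar with a blue lid, 62 mm across, 56 mm high. Origin at the centre of its underside.
- tape_roll: Bystander: roll of cream masking tape lying flat, 104 mm across, 25 mm high. Origin at the centre of its underside.
- swab_tub: Bystander: clear open tub of swab sticks, 118 mm across, 66 mm high. Origin at the centre of its underside.
- dropper_bottle: Bystander: small amber dropper bottle with a black bulb, 34 mm across, 102 mm high. Origin at the centre of its underside.
There are look-alikes about, which are no part of the job. There is more than one size of the jar_stand; the job needs the largest. Of the things shaped like the old_cap, the red one is meant.

How it is judged:
On the way, in this order (a step that is already met when the one before it is completed fails the run):
1. the old red cap lies in the reject box, let go (x of old_cap in the frame of reject_box between -0.073 and 0.073 m and y of old_cap in the frame of reject_box between -0.063 and 0.063 m and height (world z) of old_cap below 0.06 m and contact force between old_cap and the fingers below 0.1 N and contact force between old_cap and reject_box above 0.1 N), for 0.2 s.
2. the white cap is screwed down to its stop (within 0.1 rad) (value of joint cap_turn above 2.9 rad), for 0.1 s.
3. the white cap is backed off a quarter turn (within 0.35 rad) (value of joint cap_turn between 1.08 and 1.78 rad), for 0.2 s.
At the end, for the whole second after the job is handed in: The red cap lies at rest in the reject box; the white cap, after reaching its stop, stands a quarter turn (1.57 rad, within 0.35) back from it; the fingers still hold it (grip point within 28 mm of its centre, over 3 N) through the last second (all of step 3 and contact force between the fingers and vent_cap above 3 N and distance between the grasp point and vent_cap below 0.028 m and linear speed of old_cap below 0.03 m/s and x of old_cap in the frame of reject_box between -0.073 and 0.073 m and y of old_cap in the frame of reject_box between -0.063 and 0.063 m and height (world z) of old_cap below 0.06 m and contact force between old_cap and reject_box above 0.1 N); the arm keeps its last pose, push and grip.
It fails at once if a bystander (blue-lidded jar, tape roll, swab tub or dropper bottle) is pushed more than 30 mm from its place or tipped over (distance of any of filler_jar, tape_roll, swab_tub, dropper_bottle from where it was at the start of the episode above 0.03 m or angle between any of filler_jar, swab_tub, dropper_bottle's own z axis and vertical above 0.5 rad).
It also fails if it takes over 72 s, if anything falls off the work surface, if the arm or the gripper's body presses on something with over 40 N, if the wrist force passes 120 N, or if a joint passes its speed limit or range.

## Working session

There is one attempt and no reset: what is moved stays moved. The work goes in short steps, Python scripts to look and compute and a tool call to move; the robot and the scene stay as the last step left them, time stands still between calls to the robot, and variables do not carry over. Pictures are saved under pics/ and viewed, about 8 in all and at most 12, crops included, and the job is handed in when it is done.

Besides the shell and the picture viewer there is one more tool, called after "Call:" by a JSON object that holds its "op" and its "data", one argument or row to a line. play_rows: Moves the arm, as the interface text tells. Its arguments: {"type":"object","properties":{"plan":{"type":"array"}},"required":["plan"]}

```bash
mkdir -p pics
cat > h.py <<'E'
import numpy as np, cv2
from plant import manip
def snap(n):
    f=manip.grab_frame(n); np.savez('pics/'+n+'.npz',**{k:np.array(v) for k,v in f.items()}); return f
def P(f,u,v,z=None):
    d=np.array([(u-f['cx'])/f['fx'],-(v-f['cy'])/f['fy'],-1.])
    R=np.array(f['rotation']); o=np.array(f['origin'])
    if R.shape!=(3,3):
        w,x,y,q=R; from scipy.spatial.transform import Rotation as S; R=S.from_quat([x,y,q,w]).as_matrix()
    if z is None: return o+R@d*f['range_z'][int(v),int(u)]
    r=R@d; return o+r*(z-o[2])/r[2]
def save(img,n,s=1):
    cv2.imwrite('pics/'+n,cv2.resize(img[:,:,::-1],None,fx=s,fy=s,interpolation=cv2.INTER_CUBIC))
E
python3 - <<'E'
from h import *
for n in ['scene','top']:
    f=snap(n); save(f['img'],n+'1.png',1.25); print(n,f['origin'],f['rotation'],f['fx'],f['cx'],f['cy'],f.keys())
print(manip.state())
E
```

```text
scene [-0.15195511 -0.68250583  0.57285918] [ 0.79647122  0.48317246 -0.17934761 -0.31624736] 394.9587684680156 322.6401575344818 194.13093240315217 dict_keys(['img', 'range_z', 'fx', 'fy', 'cx', 'cy', 'origin', 'rotation'])
top [ 0.29400105 -0.02088848  1.2535401 ] [-0.69591887 -0.0458677   0.05164263  0.71479096] 445.93315229726966 325.12705429196717 202.90759928777007 dict_keys(['img', 'range_z', 'fx', 'fy', 'cx', 'cy', 'origin', 'rotation'])
{'time': 0.1, 'joint_pos': array([ 1.18499433e+00,  5.32865095e-02,  1.61415369e+00,  3.08470806e-05,
        1.47602106e+00, -1.18969456e-01]), 'joint_vel': array([-0.00306154, -0.00087727, -0.00392555, -0.00167481,  0.00061597,
       -0.00058471]), 'joint_efforts': array([-3.61493176e-04, -3.94899273e+01, -3.71363747e+01, -1.18584148e-04,
        3.92862072e-03,  6.77418313e-06]), 'tool_pos': array([0.16455637, 0.60236027, 0.23019045]), 'tool_rot': array([ 0.70064696,  0.09342391,  0.70099794, -0.09469793]), 'contact_force': array([-0.15690094, -0.08934639, -0.35418066]), 'ft_torque': array([-0.00571691,  0.01469967,  0.00389283]), 'gripper_width': 1.0009596542710075}
```

View pics/top1.png

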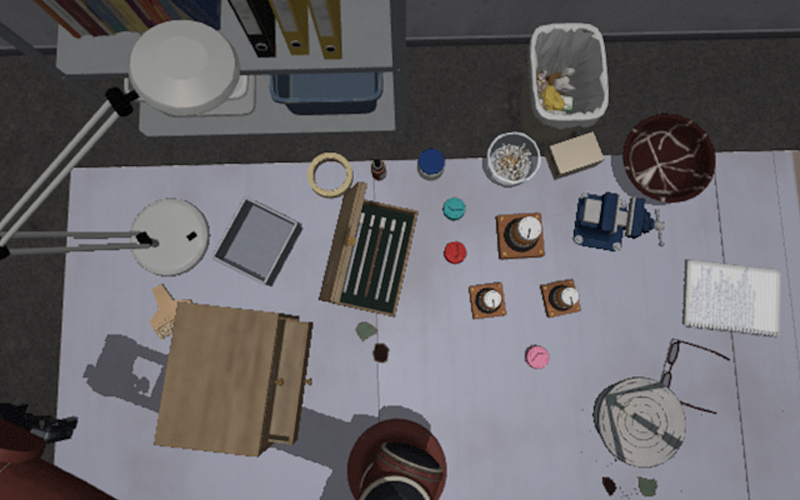

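View pics/scene1.png

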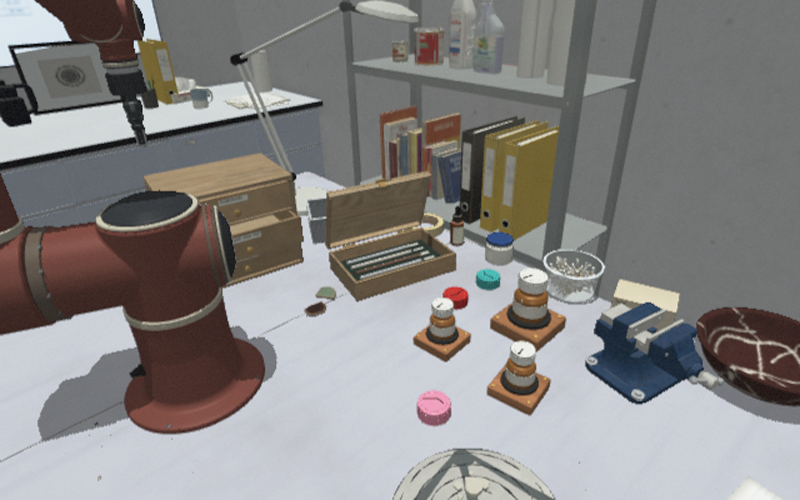

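The top view (px in the 800x500 picture) shows three caps: red at (455,252), teal at (454,208) and pink at (537,357). It also shows three stands: (520,236) is the largest, with smaller ones at (488,300) and (561,297). The grey box is at (258,241), and a pen case with its lid open stands between the box and the cap. I choose the red cap and the stand at (520,236), and check both in a close crop.

Run:
```python
from h import *
f=dict(np.load('pics/top.npz'))
im=f['img']; save(im[150:250,340:450],'crop1.png',6)
hsv=cv2.cvtColor(im,cv2.COLOR_RGB2HSV)
z=f['range_z']
# full cloud
v,u=np.mgrid[0:400,0:640]
R=P  # noqa
from scipy.spatial.transform import Rotation as S
w,x,y,q=f['rotation']; M=S.from_quat([x,y,q,w]).as_matrix()
d=np.stack([(u-f['cx'])/f['fx'],-(v-f['cy'])/f['fy'],-np.ones_like(u)],-1)*z[...,None]
W=d@M.T+f['origin']; np.save('pics/W.npy',W)
def reg(name,m,x0,x1,y0,y1):
    mm=np.zeros_like(m); mm[y0:y1,x0:x1]=m[y0:y1,x0:x1]
    p=W[mm]; print(name,mm.sum(),p.mean(0).round(4),p.min(0).round(3),p.max(0).round(3))
    return mm
red=((hsv[...,0]<8)|(hsv[...,0]>172))&(hsv[...,1]>150)&(hsv[...,2]>90)
reg('red',red&(W[...,2]>.015),345,385,185,220)
H=W[...,2]
reg('vent',(H>.095),395,440,165,200)
reg('block',(H>.018)&(H<.035),390,445,165,212)
for n,b in dict(case=(250,338,140,256),box=(168,245,155,230),drop=(292,312,120,146),blue=(330,360,115,145),tub=(385,435,100,150),teal=(350,378,152,180),tape=(242,284,118,160)).items():
    mm=reg(n,H>.012,*b)
mm=np.zeros_like(H,bool); mm[155:230,168:245]=True
p=W[mm&(H>.05)&(H<.08)]; r=cv2.minAreaRect(p[:,:2].astype(np.float32)); print('boxrect',r)
mm=np.zeros_like(H,bool); mm[140:256,250:338]=True
p=W[mm&(H>.1)]; print('lid',p.min(0),p.max(0))
s=manip.state(); w,x,y,q=s['tool_rot']; print(S.from_quat([x,y,q,w]).as_matrix().round(3))
```

```text
red 216 [ 0.4652 -0.1406  0.0299] [ 0.294 -0.164  0.017] [ 0.488 -0.021  1.254]
vent 317 [ 0.4965 -0.2843  0.1329] [ 0.294 -0.316  0.096] [ 0.525 -0.021  1.254]
block 710 [ 0.4951 -0.2825  0.0266] [ 0.45  -0.342  0.018] [ 0.552 -0.24   0.035]
case 5789 [0.4682 0.0504 0.0688] [ 0.294 -0.061  0.012] [0.651 0.176 1.254]
box 1115 [0.4977 0.2875 0.0813] [ 0.294 -0.021  0.012] [0.594 0.383 1.254]
drop 164 [0.6481 0.0236 0.0681] [ 0.294 -0.021  0.012] [0.67  0.041 1.254]
blue 445 [ 0.6606 -0.0926  0.0589] [ 0.294 -0.123  0.012] [ 0.699 -0.021  1.254]
tub 1297 [ 0.6716 -0.2789  0.0516] [ 0.294 -0.334  0.012] [ 0.729 -0.021  1.254]
teal 247 [ 0.5662 -0.144   0.0236] [ 0.542 -0.169  0.013] [ 0.592 -0.12   0.031]
tape 598 [0.641  0.1281 0.0435] [ 0.294 -0.021  0.012] [0.704 0.186 1.254]
boxrect ((0.49969038367271423, 0.2929927408695221), (0.13359670341014862, 0.15193945169448853), 62.23246765136719)
lid [ 0.29400105 -0.02088848  0.10024696] [0.59456226 0.14251824 1.2535401 ]
[[-0.001  0.264  0.965]
 [-0.002  0.965 -0.264]
 [-1.    -0.002 -0.   ]]
```

View pics/crop1.png

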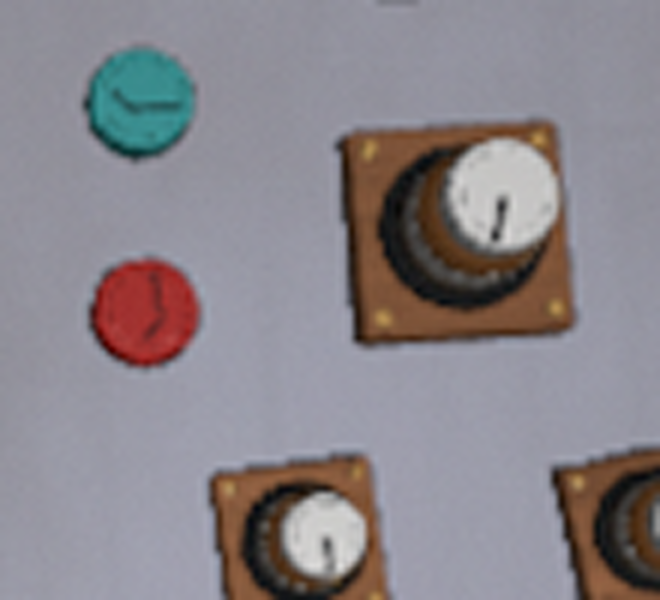

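The crop confirms both. The red cap at crop (147,312) has the black crack, and the large stand with the white cap at (502,195) is the biggest of the three.

Run:
```python
from h import *
W=np.load('pics/W.npy'); f=dict(np.load('pics/top.npz')); ok=f['range_z']>0
H=np.where(ok,W[...,2],-1)
def sel(b,lo,hi):
    m=np.zeros_like(ok); m[b[2]:b[3],b[0]:b[1]]=1; return W[m&(H>lo)&(H<hi)]
def fit(p): 
    c,r=cv2.minEnclosingCircle(p[:,:2].astype(np.float32)); return np.round(c,4),round(r,4),p.max(0).round(3)
print('red',fit(sel((345,385,185,220),.02,.04)))
print('vent',fit(sel((395,440,165,200),.108,.14)))
print('block',cv2.minAreaRect(sel((390,445,165,212),.022,.03)[:,:2].astype(np.float32)))
p=sel((250,338,140,256),.08,.6); print('lid',p.min(0),p.max(0))
p=sel((120,255,235,370),.05,.6); print('drawers',p.min(0),p.max(0))
# max heights on a coarse grid
for x in np.arange(.2,.75,.05):
    print(round(x,2),[ (lambda a: int(1000*a.max()) if a.size else 0)(H[ok&(abs(W[...,0]-x)<.025)&(abs(W[...,1]-y)<.025)]) for y in np.arange(.65,-.41,-.05)])
```

```text
red (array([ 0.4672, -0.1423]), 0.0247, array([ 0.49 , -0.12 ,  0.032]))
vent (array([ 0.5013, -0.2907]), 0.0255, array([ 0.525, -0.266,  0.123]))
block ((0.5015443563461304, -0.2904203534126282), (0.09996835887432098, 0.10011281073093414), 2.2301924228668213)
lid [0.35330613 0.04310682 0.08009081] [0.59535687 0.15106647 0.20563721]
drawers [0.07883427 0.16520898 0.05305395] [0.36026458 0.43082257 0.22314521]
0.2 [271, 403, 403, 537, 0, 220, 219, 220, 220, 217, 110, 6, 7, 6, 7, 6, 7, 7, 8, 27, 27, 8]
0.25 [6, 5, 6, 5, 0, 219, 223, 221, 221, 218, 143, 7, 10, 11, 8, 7, 6, 6, 7, 29, 29, 8]
0.3 [6, 6, 12, 13, 0, 219, 221, 219, 220, 220, 140, 11, 11, 7, 5, 7, 7, 23, 21, 6, 26, 20]
0.35 [7, 7, 11, 17, 7, 219, 219, 220, 219, 218, 158, 199, 50, 52, 7, 6, 21, 93, 87, 7, 92, 90]
0.4 [6, 399, 11, 13, 11, 5, 5, 73, 73, 7, 146, 200, 29, 50, 48, 6, 22, 76, 24, 6, 86, 57]
0.45 [7, 422, 433, 32, 29, 71, 71, 70, 71, 6, 110, 204, 196, 44, 50, 30, 31, 7, 37, 82, 29, 8]
0.5 [9, 424, 448, 467, 466, 68, 70, 11, 69, 71, 70, 205, 198, 30, 51, 23, 30, 7, 122, 122, 33, 95]
0.55 [6, 24, 30, 472, 491, 501, 72, 74, 71, 71, 7, 185, 199, 51, 49, 26, 30, 8, 68, 77, 29, 94]
0.6 [6, 6, 27, 32, 496, 524, 533, 533, 527, 500, 28, 150, 196, 49, 7, 22, 29, 6, 68, 70, 9, 8]
0.65 [5, 5, 6, 5, 8, 529, 533, 535, 531, 514, 29, 30, 101, 102, 60, 62, 6, 70, 70, 70, 68, 59]
0.7 [5, 4, 7, 5, 5, 5, 530, 533, 529, 512, 30, 29, 6, 4, 57, 62, 4, 68, 69, 68, 68, 59]
```

Call:
{"op": "play_rows", "data": {
  "plan": [
    [-40, 0, 0, 0, -1],
    [-40, -40, 30, 0, -1],
    [-40, -90, 70, 0, -1],
    [-40, -145, 115, 0, -1],
    [-40, -200, 160, 0, -1],
    [-40, -250, 200, 0, -1],
    [-40, -300, 240, 0, -1],
    [-40, -345, 275, 0, -1]
  ]
}}

```text
time: 1.1
tool_pos: [0.3329, 0.2107, 0.2709]
tool_rot: [0.701, 0.094, 0.701, -0.094]
contact_force: [1.0, 0.0, 1.6]
gripper_width: 0.999
```

Call:
{"op": "play_rows", "data": {
  "plan": [
    [0, -50, 32, 0, -1],
    [0, -100, 64, 0, -1],
    [0, -150, 96, 0, -1],
    [0, -195, 130, 0, -1],
    [20, -245, 170, 0, -1],
    [60, -293, 213, 0, -1],
    [110, -293, 213, 0, -1],
    [150, -293, 213, 0, -1]
  ]
}}

```text
time: 2.1
tool_pos: [0.4598, -0.127, 0.118]
tool_rot: [0.699, 0.095, 0.702, -0.095]
contact_force: [1.0, 0.3, 0.3]
gripper_width: 0.996
```

Run:
```python
from h import *
f=snap('wrist'); save(f['img'],'w1.png'); 
s=manip.state(); print(s['joint_pos'].round(3),s['tool_pos'],s['contact_force'])
from scipy.spatial.transform import Rotation as S
im=f['img'];hsv=cv2.cvtColor(im,cv2.COLOR_RGB2HSV)
red=((hsv[...,0]<8)|(hsv[...,0]>172))&(hsv[...,1]>150)&(hsv[...,2]>70)
n,l,st,c=cv2.connectedComponentsWithStats(red.astype(np.uint8)); i=st[1:,4].argmax()+1
print(st[i],c[i]); print(P(f,c[i][0],c[i][1]),P(f,c[i][0],c[i][1],.025))
```

```text
[-0.425 -0.207  2.062 -0.     1.299 -1.727] [ 0.45630893 -0.12500998  0.11247237] [-3.98378302 -0.03610283 -3.66535242]
[ 269  181   67   68 3413] [302.33401699 214.91854673]
[ 0.46366436 -0.14171723  0.02500545] [ 0.46366593 -0.14171797  0.025     ]
```

View pics/w1.png

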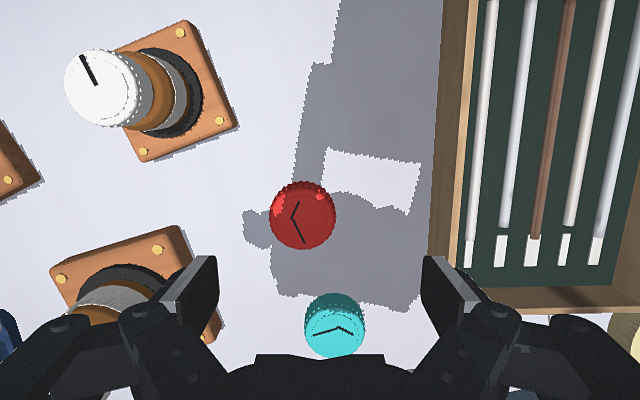

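The wrist view shows the red cap with its crack at (302,215), clear of the fingers, and the teal cap at (335,325) near the gripper side. The arm was still settling, so I'll settle it and measure again.

Call:
{"op": "play_rows", "data": {
  "plan": [
    [0, 0, 0, 0, -1],
    [0, 0, 0, 0, -1],
    [0, 0, 0, 0, -1]
  ]
}}

```text
time: 2.52
tool_pos: [0.4625, -0.1267, 0.1239]
tool_rot: [0.702, 0.093, 0.699, -0.094]
contact_force: [0.6, 0.1, 1.1]
gripper_width: 1.002
```

```bash
cat >> h.py <<'E'
from scipy.spatial.transform import Rotation as S
def Rt(s):
    w,x,y,q=s['tool_rot']; return S.from_quat([x,y,q,w]).as_matrix()
def shift(target,s=None):
    s=s or manip.state(); return (Rt(s).T@(np.array(target)-s['tool_pos'])*1000).round(1)
def redcap():
    f=snap('wrist'); hsv=cv2.cvtColor(f['img'],cv2.COLOR_RGB2HSV)
    red=((hsv[...,0]<8)|(hsv[...,0]>172))&(hsv[...,1]>150)&(hsv[...,2]>70)
    n,l,st,c=cv2.connectedComponentsWithStats(red.astype(np.uint8)); i=st[1:,4].argmax()+1
    return st[i],c[i],P(f,c[i][0],c[i][1],.025)
E
python3 - <<'E'
from h import *
s=manip.state(); print(s['joint_pos'].round(3),s['tool_pos'],s['contact_force']); print(Rt(s).round(3))
r=redcap(); print(r); 
for x,y in [(.467,-.142),tuple(r[2][:2])]: print(shift([x,y,.006]))
E
```

```text
[-0.423 -0.216  2.05   0.     1.303 -1.727] [ 0.46251343 -0.12665153  0.1239405 ] [0.5595219  0.13277461 1.07262139]
[[ 0.004  0.263  0.965]
 [-0.002  0.965 -0.263]
 [-1.    -0.001  0.005]]
(array([ 268,  175,   66,   67, 3285], dtype=int32), array([301.38995434, 208.33211568]), array([ 0.46374347, -0.14171954,  0.025     ]))
[117.6 -13.6   8.2]
[117.6 -14.2   5. ]
```

Call:
{"op": "play_rows", "data": {
  "plan": [
    [0, -14, 6, 0, -1],
    [40, -14, 6, 0, -1],
    [80, -14, 6, 0, -1],
    [105, -14, 6, 0, -1],
    [117, -14, 6, 0, -1],
    [117, -14, 6, 0, -1],
    [117, -14, 6, 0, 1],
    [117, -14, 6, 0, 1]
  ]
}}

```text
time: 3.58
tool_pos: [0.4642, -0.1419, 0.0057]
tool_rot: [0.702, 0.094, 0.7, -0.094]
contact_force: [0.1, 0.0, 0.0]
gripper_width: 0.606
```

Call:
{"op": "play_rows", "data": {
  "plan": [
    [0, 0, 0, 0, 1],
    [0, 0, 0, 0, 1],
    [0, 0, 0, 0, 1],
    [0, 0, 0, 0, 1]
  ]
}}

```text
time: 4.08
tool_pos: [0.4647, -0.1421, 0.0062]
tool_rot: [0.702, 0.094, 0.7, -0.094]
contact_force: [-0.9, -0.2, 6.8]
gripper_width: 0.546
```

Call:
{"op": "play_rows", "data": {
  "plan": [
    [-50, 0, 0, 0, 1],
    [-105, 0, 0, 0, 1],
    [-160, 0, 0, 0, 1],
    [-215, 0, 0, 0, 1],
    [-245, 0, 0, 0, 1],
    [-245, 50, -27, 0, 1],
    [-245, 100, -54, 0, 1],
    [-245, 150, -81, 0, 1]
  ]
}}

```text
time: 5.08
tool_pos: [0.4239, 0.0261, 0.2496]
tool_rot: [0.701, 0.094, 0.7, -0.094]
contact_force: [1.3, 0.1, 0.1]
gripper_width: 0.545
```

Run:
```python
from h import *
s=manip.state(); print(s['joint_pos'].round(3),s['tool_pos'],s['contact_force'],s['gripper_width'])
for t in [(.425,.12,.25),(.43,.2,.25),(.485,.29,.25),(.485,.29,.035)]: print(t,shift(t))
f=snap('wrist'); save(f['img'][100:],'w2.png')
```

```text
[-0.114 -0.47   2.03   0.     1.581 -1.417] [0.42386341 0.02610903 0.24963773] [1.27867543 0.10074259 0.12258072] 0.5446132820159819
(0.425, 0.12, 0.25) [ -0.4  90.8 -23.7]
(0.43, 0.2, 0.25) [ -0.3 169.3 -40.1]
(0.485, 0.29, 0.25) [ -0.3 270.7 -10.8]
(0.485, 0.29, 0.035) [214.7 270.6 -11.1]
```

View pics/w2.png

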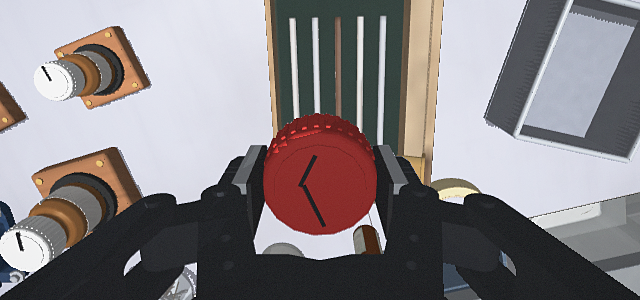

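The red cap sits squarely between the pads at (320,175). Next I carry it over the lid to the box at the right.

Call:
{"op": "play_rows", "data": {
  "plan": [
    [0, 45, -12, 0, 1],
    [0, 90, -24, 0, 1],
    [0, 130, -32, 0, 1],
    [0, 170, -40, 0, 1],
    [0, 210, -28, 0, 1],
    [0, 250, -16, 0, 1],
    [0, 268, -11, 0, 1],
    [0, 268, -11, 0, 1]
  ]
}}

```text
time: 6.12
tool_pos: [0.4847, 0.2867, 0.249]
tool_rot: [0.701, 0.093, 0.701, -0.094]
contact_force: [0.3, -0.3, -1.0]
gripper_width: 0.545
```

Run:
```python
from h import *
s=manip.state(); print(s['joint_pos'].round(3),s['tool_pos'],s['contact_force'],s['gripper_width'])
for t in [(.495,.292,.25),(.495,.292,.035)]: print(t,shift(t))
```

```text
[ 0.402 -0.104  1.737 -0.     1.509 -0.903] [0.48471061 0.28668828 0.2489677 ] [ 0.29493053 -0.30516134 -0.96506478] 0.5446200414309492
(0.495, 0.292, 0.25) [-1.   7.8  8.5]
(0.495, 0.292, 0.035) [214.    8.    8.7]
```

Call:
{"op": "play_rows", "data": {
  "plan": [
    [45, 8, 8, 0, 1],
    [95, 8, 8, 0, 1],
    [145, 8, 8, 0, 1],
    [185, 8, 8, 0, 1],
    [212, 8, 8, 0, 1],
    [218, 8, 8, 0, 1],
    [218, 8, 8, 0, 1],
    [218, 8, 8, 0, -0.4]
  ]
}}

```text
time: 7.12
tool_pos: [0.4957, 0.2921, 0.0334]
tool_rot: [0.702, 0.095, 0.7, -0.093]
contact_force: [0.2, 0.7, 0.5]
gripper_width: 0.699
```

Call:
{"op": "play_rows", "data": {
  "plan": [
    [0, 0, 0, 0, -0.4],
    [0, 0, 0, 0, -0.4],
    [0, 0, 0, 0, -0.4],
    [-40, 0, 0, 0, -0.4],
    [-90, 0, 0, 0, -0.4],
    [-140, 0, 0, 0, -0.4],
    [-180, 0, 0, 0, -0.4],
    [-220, 0, 0, 0, -0.4]
  ]
}}

```text
time: 8.12
tool_pos: [0.4943, 0.2917, 0.2528]
tool_rot: [0.701, 0.094, 0.701, -0.094]
contact_force: [0.1, 0.7, -0.0]
gripper_width: 0.699
```

Run:
```python
from h import *
s=manip.state(); print(s['joint_pos'].round(3),s['tool_pos'],s['contact_force'],s['gripper_width'])
r=redcap(); print(r)
f=dict(np.load('pics/wrist.npz')); save(f['img'],'w3.png')
print(P(f,*r[1]))
for t in [(.43,.2,.25),(.425,.05,.25),(.5013,-.2907,.25)]: print(t,shift(t))
```

```text
[ 0.404 -0.081  1.709 -0.     1.513 -0.901] [0.49425622 0.29168755 0.25284727] [ 0.06006494  0.72601337 -0.01286768] 0.6993830685561083
(array([ 299,  152,   45,   46, 1506], dtype=int32), array([320.94488712, 174.66733068]), array([0.49860153, 0.29142059, 0.025     ]))
[0.49788533 0.29160238 0.02882173]
(0.43, 0.2, 0.25) [   8.8 -107.2  -40. ]
(0.425, 0.05, 0.25) [   8.1 -253.2   -5.3]
(0.5013, -0.2907, 0.25) [   7.4 -561.7  158.1]
```

View pics/w3.png

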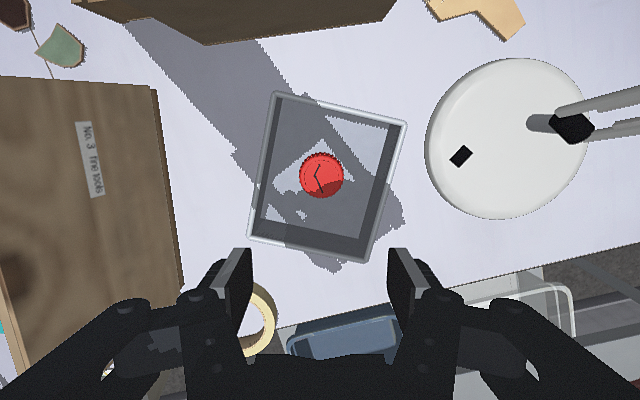

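The red cap lies flat in the middle of the box at (321,175). I go back to the jar by the same detour, opening the fingers on the way.

Call:
{"op": "play_rows", "data": {
  "plan": [
    [4, -50, -20, 0, -1],
    [4, -105, -40, 0, -1],
    [4, -155, -28, 0, -1],
    [4, -205, -16, 0, -1],
    [4, -255, -5, 0, -1],
    [4, -305, 22, 0, -1],
    [4, -355, 48, 0, -1],
    [4, -405, 75, 0, -1]
  ]
}}

```text
time: 9.18
tool_pos: [0.46, -0.1206, 0.2472]
tool_rot: [0.701, 0.094, 0.701, -0.094]
contact_force: [1.0, 0.6, 0.5]
gripper_width: 1.0
```

Run:
```python
from h import *
s=manip.state(); print(s['joint_pos'].round(3),s['tool_pos'],s['contact_force'],s['gripper_width'])
for t in [(.5013,-.2907,.25),(.5013,-.2907,.20)]: print(t,shift(t))
```

```text
[-0.413 -0.327  1.93   0.     1.538 -1.717] [ 0.45999202 -0.12057611  0.24722352] [0.99367596 0.59811804 0.47362318] 1.0002315571775386
(0.5013, -0.2907, 0.25) [  -2.7 -153.2   84.7]
(0.5013, -0.2907, 0.2) [  47.3 -153.2   84.7]
```

Call:
{"op": "play_rows", "data": {
  "plan": [
    [0, -50, 28, 0, -1],
    [0, -100, 55, 0, -1],
    [15, -150, 83, 0, -1],
    [40, -150, 83, 0, -1],
    [40, -150, 83, 0, -1],
    [40, -150, 83, 0, -1]
  ]
}}

```text
time: 9.93
tool_pos: [0.5007, -0.285, 0.208]
tool_rot: [0.701, 0.094, 0.701, -0.094]
contact_force: [1.0, 0.3, 0.3]
gripper_width: 0.999
```

Run:
```python
from h import *
s=manip.state(); print(s['joint_pos'].round(3),s['tool_pos'],s['contact_force'],s['gripper_width'])
f=snap('wrist'); save(f['img'],'w4.png')
im=f['img']; hsv=cv2.cvtColor(im,cv2.COLOR_RGB2HSV)
v,u=np.mgrid[0:400,0:640]
w,x,y,q=f['rotation']; M=S.from_quat([x,y,q,w]).as_matrix()
d=np.stack([(u-f['cx'])/f['fx'],-(v-f['cy'])/f['fy'],-np.ones_like(u)],-1)*f['range_z'][...,None]
W=d@M.T+f['origin']
m=(W[...,2]>.106)&(W[...,2]<.125)&(np.hypot(W[...,0]-.5013,W[...,1]+.2907)<.04)&(f['range_z']>0)
p=W[m]; print(m.sum(),cv2.minEnclosingCircle(p[:,:2].astype(np.float32)),p[:,2].mean(),np.percentile(p[:,2],[10,50,90]), u[m].mean(),v[m].mean())
for xy in [(.5013,-.2907),(.4995,-.2905)]: print(shift([*xy,.083]))
```

```text
[-0.647 -0.048  1.753  0.     1.436 -1.951] [ 0.50067147 -0.28498145  0.20796961] [0.96779365 0.34808936 0.30423626] 0.9992914767139284
3569 ((0.5011013746261597, -0.2911754250526428), 0.025440067052841187) 0.11670448150770575 [0.11543912 0.11707282 0.11813411] 312.40067245727096 204.92042588960493
[125.6  -5.3   1.6]
[125.6  -5.6  -0.2]
```

View pics/w4.png

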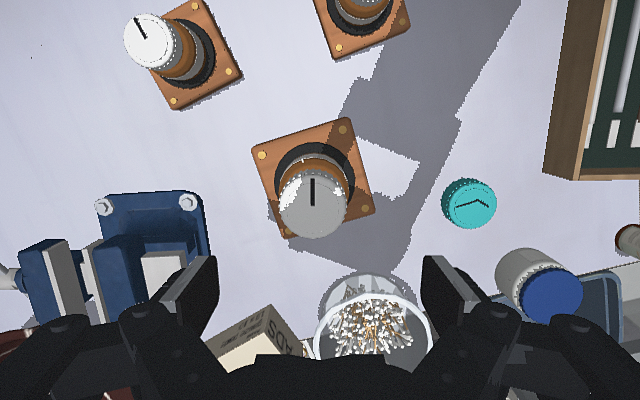

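The white cap is at (312,205). Its top is at z≈0.1165, so it needs about 2.6-2.9 rad to reach the stop. Now I descend and grip.

Call:
{"op": "play_rows", "data": {
  "plan": [
    [0, -5, 1, 0, -1],
    [40, -5, 1, 0, -1],
    [80, -5, 1, 0, -1],
    [110, -5, 1, 0, -1],
    [123, -5, 1, 0, -1],
    [123, -5, 1, 0, -1],
    [123, -5, 1, 0, 1],
    [123, -5, 1, 0, 1]
  ]
}}

```text
time: 10.98
tool_pos: [0.5011, -0.2911, 0.0861]
tool_rot: [0.702, 0.093, 0.7, -0.095]
contact_force: [0.7, -0.1, 0.1]
gripper_width: 0.602
```

Call:
{"op": "play_rows", "data": {
  "plan": [
    [0, 0, 0, 0, 1],
    [0, 0, 0, 0, 1],
    [0, 0, 0, 0, 1],
    [0, 0, 0, 0, 1]
  ]
}}

```text
time: 11.48
tool_pos: [0.5012, -0.2905, 0.0864]
tool_rot: [0.702, 0.094, 0.7, -0.094]
contact_force: [-0.9, 2.2, 5.6]
gripper_width: 0.551
```

Run:
```python
from h import *
s=manip.state(); print(s['joint_pos'].round(3),s['tool_pos'],s['contact_force'],s['ft_torque'],s['gripper_width'])
```

```text
[-6.540e-01  7.700e-02  1.840e+00  1.000e-03  1.222e+00 -1.959e+00] [ 0.50118697 -0.29052978  0.08640657] [-0.92595514  2.20580109  5.64105382] [0.50480646 0.15284183 0.01419037] 0.5512934795447669
```

Call:
{"op": "play_rows", "data": {
  "plan": [
    [0.3, 0, 0, 0.18, 1],
    [0.7, 0, 0, 0.36, 1],
    [1.0, 0, 0, 0.54, 1],
    [1.4, 0, 0, 0.72, 1],
    [1.7, 0, 0, 0.9, 1],
    [2.1, 0, 0, 1.08, 1],
    [2.4, 0, 0, 1.26, 1],
    [2.7, 0, 0, 1.44, 1]
  ]
}}

```text
time: 12.48
tool_pos: [0.5008, -0.2908, 0.0837]
tool_rot: [0.464, 0.534, 0.463, -0.534]
contact_force: [-1.5, 1.6, 6.1]
gripper_width: 0.552
```

Run:
```python
from h import *
s=manip.state(); print(s['joint_pos'].round(3),s['tool_pos'],s['contact_force'],s['ft_torque'],s['gripper_width'])
```

```text
[-0.655  0.08   1.842 -0.     1.217 -0.513] [ 0.50080689 -0.29081761  0.08366056] [-1.53275614  1.63624433  6.11768783] [0.33904726 0.29043385 0.10806521] 0.5517363836437118
```

Call:
{"op": "play_rows", "data": {
  "plan": [
    [0.4, 0, 0, 0.18, 1],
    [0.7, 0, 0, 0.36, 1],
    [1.1, 0, 0, 0.54, 1],
    [1.4, 0, 0, 0.72, 1],
    [1.7, 0, 0, 0.9, 1],
    [2.0, 0, 0, 1.05, 1]
  ]
}}

```text
time: 13.22
tool_pos: [0.5005, -0.2906, 0.0816]
tool_rot: [0.134, 0.695, 0.133, -0.694]
contact_force: [-3.1, 3.0, 6.3]
gripper_width: 0.557
```

Run:
```python
from h import *
s=manip.state(); print(s['joint_pos'].round(3),s['tool_pos'],s['contact_force'],s['ft_torque'],s['joint_efforts'][5],s['gripper_width'])
```

```text
[-0.655  0.083  1.843 -0.     1.215  0.536] [ 0.50052771 -0.29062049  0.08162309] [-3.07524347  3.04393338  6.3260793 ] [0.35844647 0.47528518 0.08559955] -0.8534880727529526 0.5570036123949625
```

Call:
{"op": "play_rows", "data": {
  "plan": [
    [0.2, 0, 0, 0.1, 1],
    [0.4, 0, 0, 0.2, 1],
    [0.4, 0, 0, 0.2, 1]
  ]
}}

```text
time: 13.6
tool_pos: [0.5005, -0.2905, 0.0812]
tool_rot: [0.065, 0.704, 0.065, -0.704]
contact_force: [-3.3, 3.2, 6.9]
gripper_width: 0.557
```

Run:
```python
from h import *
s=manip.state(); print(s['joint_pos'].round(3),s['tool_pos'],s['contact_force'],s['ft_torque'],s['joint_efforts'][5],s['gripper_width'])
```

```text
[-0.655  0.083  1.844 -0.     1.214  0.732] [ 0.50048656 -0.29054929  0.08121015] [-3.33277199  3.23618769  6.89382766] [ 0.39124142  0.52830929 -0.14325698] 0.03558799275197089 0.5566940798065427
```

Call:
{"op": "play_rows", "data": {
  "plan": [
    [0.1, 0, 0, 0.05, 1],
    [0.2, 0, 0, 0.1, 1],
    [0.3, 0, 0, 0.15, 1]
  ]
}}

```text
time: 13.98
tool_pos: [0.5007, -0.2905, 0.0811]
tool_rot: [0.014, 0.707, 0.013, -0.707]
contact_force: [-2.5, 2.4, 7.8]
gripper_width: 0.554
```

Run:
```python
from h import *
s=manip.state(); print(s['joint_pos'].round(3),s['tool_pos'],s['contact_force'],s['ft_torque'],s['joint_efforts'][5],s['gripper_width'])
```

```text
[-6.540e-01  8.300e-02  1.843e+00 -1.000e-03  1.214e+00  8.800e-01] [ 0.50065547 -0.29048944  0.08107055] [-2.46652735  2.41900225  7.78992482] [0.47346107 0.44983904 0.78174102] 0.15715688467025757 0.5539926661615208
```

Call:
{"op": "play_rows", "data": {
  "plan": [
    [0.1, 0, 0, 0.05, 1],
    [0.2, 0, 0, 0.1, 1],
    [0.2, 0, 0, 0.15, 1]
  ]
}}

```text
time: 14.35
tool_pos: [0.5008, -0.2905, 0.081]
tool_rot: [-0.038, 0.706, -0.04, -0.706]
contact_force: [-2.6, 3.5, 7.2]
gripper_width: 0.554
```

Run:
```python
from h import *
s=manip.state(); print(s['joint_pos'].round(3),s['tool_pos'],s['contact_force'],s['ft_torque'],s['joint_efforts'][5],s['gripper_width'])
```

```text
[-6.540e-01  8.400e-02  1.843e+00 -1.000e-03  1.213e+00  1.028e+00] [ 0.5007843  -0.29048645  0.08095149] [-2.57316372  3.46995446  7.1893934 ] [0.53723518 0.41731632 1.88072725] 1.453155130147934 0.5539458805026254
```

Torque rises to 1.9 N m, far above the thread's 0.08, so the cap is on its stop. I check for slip by comparing the line with the fingers.

Run:
```python
from h import *
f=snap('wrist'); save(f['img'][60:360,160:480],'w5.png',2)
```

```text
(no output)
```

View pics/w5.png

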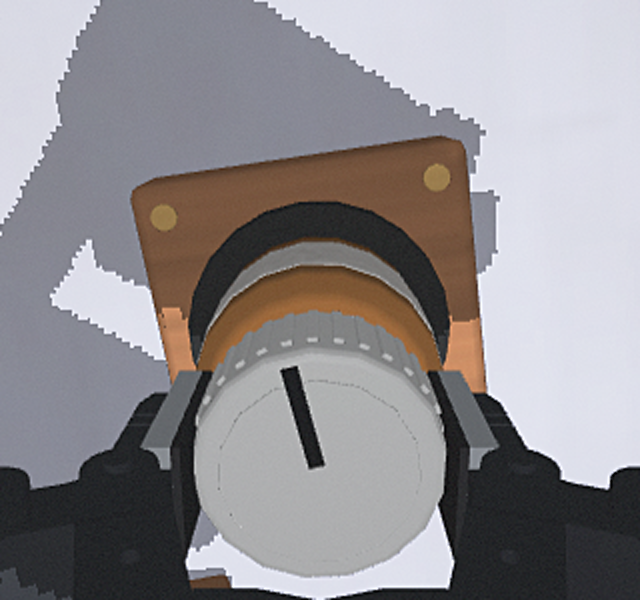

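The line leans about 16° (0.27 rad) behind the fingers, from (318,467) to (290,369). The cap therefore stopped at q6≈0.77 and the fingers twisted or slipped on it after that. I back off with an allowance for this.

Call:
{"op": "play_rows", "data": {
  "plan": [
    [-0.2, 0, 0, -0.18, 1],
    [-0.5, 0, 0, -0.36, 1],
    [-0.8, 0, 0, -0.54, 1],
    [-1.2, 0, 0, -0.72, 1],
    [-1.5, 0, 0, -0.9, 1],
    [-1.9, 0, 0, -1.08, 1],
    [-2.2, 0, 0, -1.26, 1],
    [-2.6, 0, 0, -1.44, 1]
  ]
}}

```text
time: 15.4
tool_pos: [0.5008, -0.2905, 0.0836]
tool_rot: [0.437, 0.557, 0.436, -0.556]
contact_force: [-2.9, 2.6, 8.2]
gripper_width: 0.554
```

Call:
{"op": "play_rows", "data": {
  "plan": [
    [-0.3, 0, 0, -0.12, 1],
    [-0.4, 0, 0, -0.2, 1],
    [-0.4, 0, 0, -0.2, 1],
    [-0.4, 0, 0, -0.2, 1]
  ]
}}

```text
time: 15.9
tool_pos: [0.5008, -0.2905, 0.084]
tool_rot: [0.489, 0.512, 0.488, -0.511]
contact_force: [-2.9, 2.5, 8.1]
gripper_width: 0.554
```

Run:
```python
from h import *
s=manip.state(); print(s['joint_pos'].round(3),s['tool_pos'],s['contact_force'],s['ft_torque'],s['joint_efforts'][5],s['gripper_width'])
f=snap('wrist'); save(f['img'][60:360,160:480],'w6.png',2)
```

```text
[-0.654  0.08   1.842  0.     1.218 -0.609] [ 0.50084534 -0.29053267  0.0839524 ] [-2.94987961  2.50205379  8.09227252] [0.46749443 0.33534407 0.11240885] 0.06361073115840554 0.5537538380466454
```

View pics/w6.png

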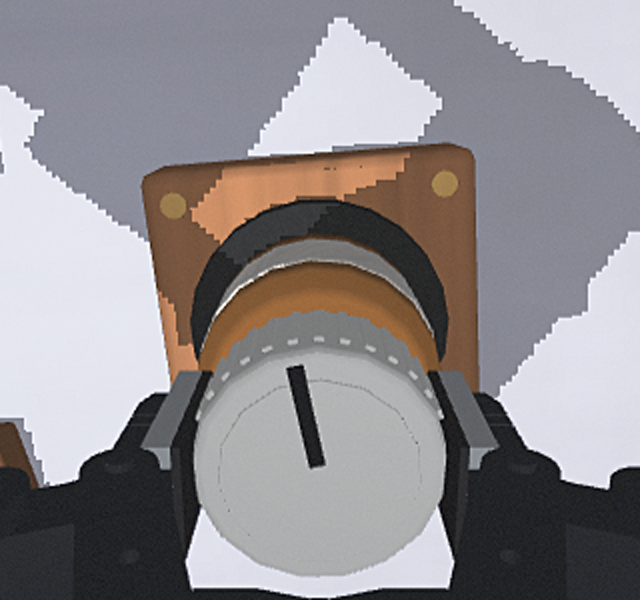

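The line now goes from (317,467) to (295,367), 12.4° off. The cap came back about 1.637 − 0.06 ≈ 1.57 rad and is still gripped. Last comes a numeric check of the red cap and bystanders, then I hand in.

Run:
```python
from h import *
a=dict(np.load('pics/top.npz'))['img']; f=snap('top'); im=f['img']
hsv=cv2.cvtColor(im,cv2.COLOR_RGB2HSV)
red=((hsv[...,0]<8)|(hsv[...,0]>172))&(hsv[...,1]>150)&(hsv[...,2]>70)
v,u=np.nonzero(red[155:230,168:245]); print('red',len(u),P(f,u.mean()+168,v.mean()+155,.029))
d=np.abs(im.astype(int)-a).sum(2)>120
for n,b in dict(drop=(292,312,120,146),blue=(330,360,115,145),tub=(385,435,100,150),tape=(242,284,118,160)).items(): print(n,d[b[2]:b[3],b[0]:b[1]].mean().round(3))
s=manip.state(); print(s['time'],s['tool_pos'],s['gripper_width'],s['joint_pos'][5]); print(manip.job_done())
```

```text
red 237 [0.49790401 0.29019768 0.029     ]
drop 0.0
blue 0.0
tub 0.068
tape 0.0
16.0 [ 0.50085406 -0.29051959  0.08394042] 0.552000705254378 -0.6089174626951334
the job is handed in; nothing more can be done
None
```

The job is handed in at about 16 s: the red cap is in the reject box, and the gripper still holds the white cap about a quarter turn back from its stop. The hand-in reports no verdict.

- **Red cap:** I lifted it over the pen case lid and let it go in the grey box. The last top view puts it about 3 mm from the box centre.
- **White cap to the stop:** It bottomed out at q6 ≈ 0.77, where torque rose to 1.9 N m against about 0.08 for normal turning. The fingers went on about 0.26 rad past that point, twisting or slipping on the cap.
- **Quarter turn back:** I turned the tool back 1.64 rad. The black line on the cap shows the cap itself came back about 1.57 rad, so cap_turn should be about 1.43.
- **Grip at hand-in:** The opening was 0.55, as when I first gripped the cap.
- **Bystanders:** The dropper bottle, blue-lidded jar and tape roll look unchanged from the start. The swab tub's image area changed by 7%. I think that is the arm or its shadow near the jar, since I never came close to the tub, but I did not check it further.

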